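# Set a connecting rod under the bench gauge

## Robot

A 6-joint arm with a two-finger parallel gripper is mounted at the origin on the work surface. World frame = base frame: x ahead of the robot, y to its left, z up, the work surface at z = 0. Lengths are in m, angles in rad, forces in N, time in s.
With the tool pointing down it reaches from about 0.35 to 0.85 m from the base axis. Payload 8.1 kg.
Tool frame: the origin (TCP) lies midway between the tips of the shut fingers; the grasp point (between the pads) lies 19 mm behind it; z points along the fingers, y is the line along which they close (so a half turn about z gives the same grasp; the last joint's range is limited). The gripper opens to 93 mm and grips with 3 to 60 N. Pads are 15 mm wide; open, the fingers measure 128 mm over their backs; the gripper's body (75 mm by 188 mm) begins 65 mm behind the grasp point.
Start: joints at [-1.264, 0.13, 1.488, -0, 1.523, -0.085], TCP at [0.229, -0.555, 0.219] pointing down, gripper open.
Joint ranges: [-2.96, 2.96], [-0.89, 2.26], [0.02, 2.5], [-1.34, 4.48], [0, 2.73], [-2.66, 2.66]. Speed limits (rad/s): [2.39, 2.39, 2.79, 3.14, 3.14, 3.14].

## Interface

Orientations are given as a rotation vector (axis times angle).
In Python, from plant import read_state, read_camera, camera_model, close_job gives the robot as it stands. The module is installed in compiled form; this text tells all that it offers.
- The arm moves only by the tool carry_out, never from a script. Its argument "moves" is a list of rows, each an object of numbers: "jaw": the finger opening in m, from 0 to 0.093; "dx", "dy", "dz": the shift along the tool's x, y, z in m; "yaw": the turn about the tool's z in rad. In form: [{"jaw": .., "dx": .., "dy": .., "dz": .., "yaw": ..}, ...]. A call has 1 to 8 rows; each row shifts and turns the commanded pose from where the row before left it, along the tool's axes as they then stand; what a row does not reach is not made up. A row lasts 1/8 s, in which the tool goes at most 62.5 mm and 10.7 degrees, less where a joint would pass 70% of its speed; a pose out of reach is approached as far as the arm can. A call is refused whole if a number of a shift passes 0.0625 or a number of a turn 0.188, either way. A call with a gripper value outside its range is refused whole. The fingers move at their own pace and stop on an object; "grip_force" is the grip in N (left out, the last holds). Time passes only in rows, so rows that do not move let the fingers close. It gives the time, the measured TCP pose, the force, the opening and the grip force at its end, in the units of the state.
- read_state(): the state, without advancing time (a new reading comes with each control period).
- read_camera(name): name is "side" or "top" or "wrist"; returns the picture (420x560x3 uint8, red, green, blue); there is no depth.
- camera_model(name): a dict with "camera_matrix" (3x3 intrinsics, pixels), "view" (4x4, takes a point from world to camera coordinates). Camera axes: x right, y up, looking along -z (the intrinsics and any distortion apply to the point x, -y, -z); pixel columns grow to the right and rows downward; lengths in m; the calibration is good to about 2 mm. A picture is of the moment at which its call begins: read the wrist's pose just before it. camera_model takes no time and is no camera call; for the wrist camera it gives the pose at the moment of the call.
- close_job(): hands the job in; it is judged then, once.
The state is a dict: "t": time; "q": joint angles; "dq": joint speeds; "joint_torque": joint torques, N m; "tool_pos": TCP position; "orientation": TCP orientation; "force": force on the tool from outside, world axes, zero at the start; "wrist_torque": the same for the moment, N m; "opening": finger opening in m; "gripper_force": force on a finger pad.
Only numpy, scipy, OpenCV 4.12 (cv2) and the standard library are available. Lean on these libraries where they do the work, as an engineer would, in place of code of your own. Each camera call takes 0.05 s, during which the arm holds its last target. There are 200 camera calls.

## Task

Get the longer of the two connecting rods ready for measuring on the bench height gauge: swing the lever on the gauge's head right up to lift its foot, lay the rod flat on the gauge's plate with its small eye centred under the foot, and let go of it. Then swing the lever down gently, until the foot presses lightly on the small eye and stays there, without forcing it. Leave everything else lying where it is.

Things in the scene. Friction and masses are not known exactly. Their poses are not given: they have to be found in the camera images.
- stand: Bench height gauge, fixed. Origin on the table under the foot's axis; x points to the plate's column end, z up. Steel plate 20 mm thick, x -210 to +100, y +-75 mm. Column dia 32 mm at x +70, y -48, to z 290 mm. Grey head 50 x 50 mm over the origin, z 160 to 230 mm, dial (dia 60 mm) on top to z 302 mm. Open under the head from -x. Lever on the head's +y side.
- lift_lever (a joint): Lift lever, rad. 0: right down (25 degrees below level, foot 1 mm over the plate); 0.9: right up (27 degrees above level). Stays where it is left; about 3.5 N at the knob moves it. Lifts the foot 50 mm per rad: the foot touches the 20 mm thick rod at about 0.38; it is sprung and gives 10 mm (2 to 6 N), then stops hard at about 0.18.
- lever_knob (a point): Centre of the black ball knob (dia 25 mm) at the lever's end, 110 mm from the pivot; it swings in the stand's y-z plane, from 144 mm to 239 mm above the table.
- lever_pivot (a point): Pivot of the lever, on the left side of the head: 38 mm to +y of the foot's axis, 190 mm above the table. The pivot axis is the stand's x.
- foot: Round flat foot of the gauge, dia 26 mm, 6 mm thick, on a 10 mm stem. Origin at the centre of its underside; z up. It moves straight up and down with the lever (1 to 46 mm over the plate).
- rod_long: The longer steel connecting rod, lying flat: 213 mm long over all, 20 mm thick, 0.5 kg. Origin on its underside, at the middle of the shank where it balances; x points to the small eye, z up. Shank 16 mm wide, 14 mm high (z 3 to 17 mm), free from x -37 to +84 mm. Big eye: outer dia 60 mm (75 mm over the bolts), centre x = -65 mm. Small eye: outer dia 36 mm, bore 14 mm, centre x = +100 mm.
- rod_eye (a point): Centre of the long rod's small eye, at half thickness (10 mm above its underside).
- rod_short: The shorter connecting rod, a bystander: 154 mm long over all, 20 mm thick; origin on its underside on the shank, x to its small eye.
- piston: Bystander: bare metal piston, dia 76 mm, 56 mm high; origin at the centre of its underside.
- socket0: Bystander: steel socket, dia 28 mm, 38 mm high, standing; origin under it.
- socket1: Bystander: steel socket, dia 22 mm, 32 mm high, standing; origin under it.
- screwdriver: Bystander: screwdriver lying on the table to the left of the gauge.
- wrench: Bystander: spanner lying on the table to the left, nearer the robot.
Things that resemble listed ones, but are neither listed nor needed, are in the scene too. What is shaped like the rod_long but turquoise is not meant.

How it is judged:
On the way, in this order (a step that is already met when the one before it is completed fails the run):
1. the lever is swung right up (above 0.75 rad) (value of joint lift_lever above 0.75 rad), for 0.2 s.
2. with the lever still up (above 0.6 rad), the long rod lies flat on the plate, its small eye within 8 mm of the foot's axis, let go of (horizontal distance between rod_eye and foot below 0.008 m and z of rod_eye in the frame of stand between 0.026 and 0.034 m and angle between the z axis of rod_long and the z axis of stand, either way round below 0.05 rad and contact force between the fingers and rod_long below 0.1 N and value of joint lift_lever above 0.6 rad), for 0.2 s.
At the end, for the whole second after the job is handed in: The long rod lies flat and still on the gauge's plate (within 0.05 rad and 4 mm in height), its small eye within 8 mm of the foot's axis; the lever is down (below 0.45 rad) and at rest, and the foot presses on the rod with more than 0.5 N (horizontal distance between rod_eye and foot below 0.008 m and z of rod_eye in the frame of stand between 0.026 and 0.034 m and angle between the z axis of rod_long and the z axis of stand, either way round below 0.05 rad and contact force between foot and rod_long above 0.5 N and value of joint lift_lever below 0.45 rad and linear speed of rod_long below 0.02 m/s and velocity of joint lift_lever between -0.05 and 0.05 rad/s); the robot touches nothing.
It fails at once if the foot is forced onto the rod (over 25 N) (contact force between foot and rod_long above 25 N).
It fails at once if another thing (short rod, piston, sockets, screwdriver, spanner) is moved more than 30 mm (distance of any of rod_short, piston, socket0, socket1, screwdriver, wrench from where it was at the start of the episode above 0.03 m).
It also fails if it takes over 72 s, if anything falls off the work surface, if the arm or the gripper's body presses on something with over 40 N, if the wrist force passes 120 N, or if a joint passes its speed limit or range.

## Working session

There is one attempt and no reset: what is moved stays moved. The work goes in short steps, Python scripts to look and compute and a tool call to move; the robot and the scene stay as the last step left them, time stands still between calls to the robot, and variables do not carry over. Pictures are saved under pics/ and viewed, at most 10 in all, crops included, and the job is handed in when it is done.

Besides the shell and the picture viewer there is one more tool, called after ">>>" as name([rows], argument=value, ...), one row to a line, values as JSON. carry_out: Moves the arm, as the interface text tells. Its arguments: {"type":"object","properties":{"moves":{"type":"array","items":{"type":"object","properties":{"jaw":{"type":"number"},"dx":{"type":"number"},"dy":{"type":"number"},"dz":{"type":"number"},"yaw":{"type":"number"}}}},"grip_force":{"type":"number"}},"required":["moves"]}

```bash
mkdir -p pics
cat > h.py <<'E'
import numpy as np, cv2
from plant import *
from scipy.spatial.transform import Rotation as R
def ray(m,u,v):
    K=np.array(m["camera_matrix"]);V=np.array(m["view"])
    d=np.linalg.inv(K)@[u,v,1]; d=np.array([d[0],-d[1],-d[2]])
    Rm=V[:3,:3]; return -Rm.T@V[:3,3], Rm.T@d
def onz(m,u,v,z):
    c,d=ray(m,u,v); return c+d*(z-c[2])/d[2]
def tri(a,b):
    A=0;y=0
    for c,d in (a,b):
        d=d/np.linalg.norm(d);P=np.eye(3)-np.outer(d,d);A=A+P;y=y+P@c
    return np.linalg.solve(A,y)
def proj(m,p):
    K=np.array(m["camera_matrix"]);V=np.array(m["view"]);q=V[:3,:3]@p+V[:3,3]
    w=K@[q[0],-q[1],-q[2]];return w[:2]/w[2]
def snap(n,f):
    im=read_camera(n);cv2.imwrite("pics/"+f,im[...,::-1]);return im
E
python3 - <<'E'
from h import *
a=[snap(n,n+"0.png") for n in ("top","side","wrist")]
import json
for n in ("top","side","wrist"):
    m=camera_model(n);c,d=ray(m,280,210);print(n,c.round(3),d.round(3),np.array(m["camera_matrix"]).round(1).tolist(), list(m))
s=read_state();print(s["t"],s["orientation"],s["force"])
E
```

```text
top [0.417 0.005 1.514] [ 0.046  0.016 -0.999] [[523.6, 0.0, 280.2], [0.0, 523.6, 214.5], [0.0, 0.0, 1.0]] ['camera_matrix', 'view']
side [ 0.457 -0.944  0.858] [ 0.004  0.796 -0.605] [[425.8, 0.0, 283.3], [0.0, 425.8, 210.1], [0.0, 0.0, 1.0]] ['camera_matrix', 'view']
wrist [ 0.293 -0.527  0.385] [-0.216 -0.092 -0.972] [[314.1, 0.0, 278.8], [0.0, 314.1, 215.2], [0.0, 0.0, 1.0]] ['camera_matrix', 'view']
0.15 [-3.08011511e+00 -6.11234838e-01  2.76916228e-04] [ 0.30827284  0.11946051 -0.78899691]
```

View pics/top0.png

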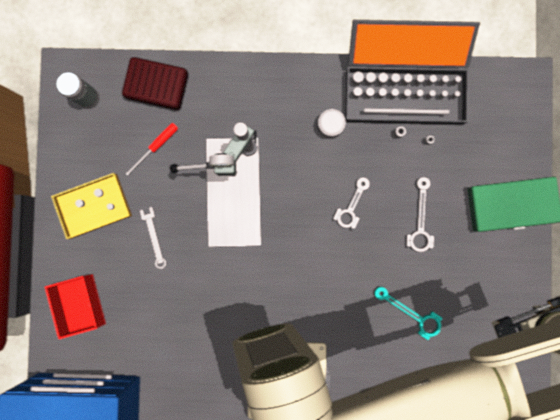

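View pics/side0.png

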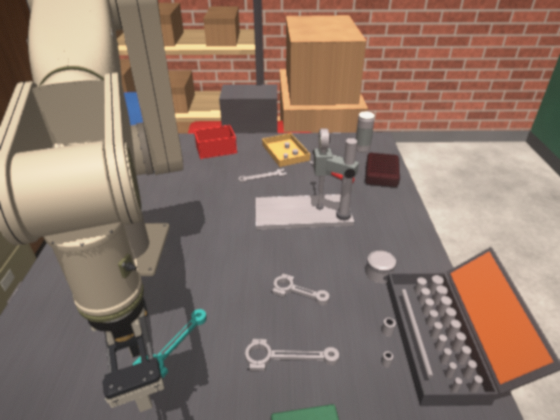

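The top view shows these candidates for the rod: long steel rod with big eye at (420,240) and small eye at (424,184), short steel rod at (347,217)/(363,184), and a turquoise decoy at (430,325)/(381,293). I choose the steel one at (420,240). The gauge plate spans (207..260, 138..246), and the black knob is near (174,169). One composite crop will check this.

Run:
```python
from h import *
t=cv2.imread("pics/top0.png");s=cv2.imread("pics/side0.png")
z=lambda im,x,y,w,h,k:cv2.resize(im[y:y+h,x:x+w],None,fx=k,fy=k,interpolation=cv2.INTER_CUBIC)
A=z(t,160,115,110,140,3.6)[:,:396]; B=z(s,245,115,130,120,3); C=z(t,395,170,55,85,2.1)
o=np.zeros((560,790,3),np.uint8)
o[:A.shape[0],:A.shape[1]]=A;o[:360,400:790]=B;o[370:370+C.shape[0],400:400+C.shape[1]]=C
D=z(s,240,330,105,42,2.4);o[370:370+D.shape[0],530:530+D.shape[1]]=D
cv2.imwrite("pics/c1.png",o)
```

```text
(no output)
```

View pics/c1.png

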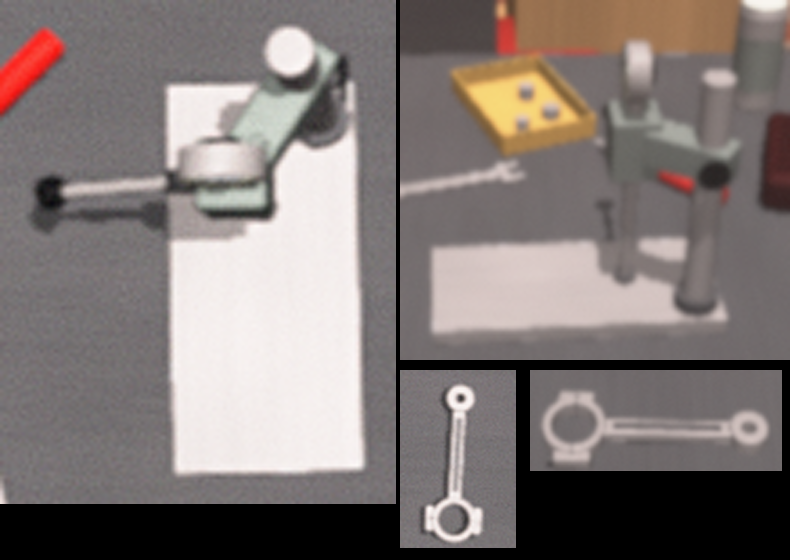

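The crop confirms the choice: the long rod is a bare steel rod, and the plate and lever knob (crop (50,191)) are clear, with the lever down and pointing to world +y. Now I'll measure them.

Run:
```python
from h import *
t=cv2.imread("pics/top0.png");s=cv2.imread("pics/side0.png")
T=camera_model("top");S=camera_model("side")
tp=lambda x,y:(160+x/3.6,115+y/3.6)
P=[onz(T,*tp(*c),.02)[:2] for c in [(175,473),(364,468),(167,84),(354,84)]]
print("plate FL FR BL BR",np.round(P,4))
d=(P[2]-P[0])+(P[3]-P[1]); yaw=np.arctan2(d[1],d[0]); ex=np.array([np.cos(yaw),np.sin(yaw)]);ey=np.array([-ex[1],ex[0]])
o=np.mean([P[0]+.21*ex-.075*ey,P[1]+.21*ex+.075*ey,P[2]-.1*ex-.075*ey,P[3]-.1*ex+.075*ey],0)
print("stand",o,yaw,"len",np.linalg.norm(P[2]-P[0]),np.linalg.norm(P[3]-P[1]),np.linalg.norm(P[1]-P[0]))
pz=lambda x,y,z:np.r_[o+x*ex+y*ey,z]
for q in [.0,.1,.2,.3]:
    a=np.radians(-25)+q; k=pz(0,.038+.11*np.cos(a),.19+.11*np.sin(a)); print(q,k.round(3),proj(T,k).round(1),proj(S,k).round(1))
print("knob seen top",tp(50,191))
for x,y in [(-.21,-.075),(.1,-.075),(-.21,.075)]:print("side proj",proj(S,pz(x,y,.02)))
# rods
m=cv2.inRange(cv2.cvtColor(t,cv2.COLOR_BGR2HSV),(0,0,165),(180,60,255))
ms=cv2.inRange(cv2.cvtColor(s,cv2.COLOR_BGR2HSV),(0,0,125),(180,70,255))
for nm,M,mk,(x0,y0,w,h) in [("T",T,m,(400,172,45,85)),("S",S,ms,(240,330,105,42))]:
    sub=np.zeros_like(mk);sub[y0:y0+h,x0:x0+w]=mk[y0:y0+h,x0:x0+w]
    cs,hi=cv2.findContours(sub,cv2.RETR_CCOMP,cv2.CHAIN_APPROX_NONE)
    for c,hh in zip(cs,hi[0]):
        if cv2.contourArea(c)>3:
            mm=cv2.moments(c);u,v=mm["m10"]/mm["m00"],mm["m01"]/mm["m00"]
            print(nm,"hole" if hh[3]>=0 else "out",cv2.contourArea(c),round(u,1),round(v,1),onz(M,u,v,.015).round(4))
```

```text
plate FL FR BL BR [[0.3767 0.2311]
 [0.3847 0.0813]
 [0.6868 0.2472]
 [0.6903 0.0977]]
stand [0.58953329 0.16721097] 0.05285807668135809 len 0.3104715157853285 0.3060706062913458 0.1499939471908575
0.0 [0.582 0.305 0.144] [176.1 168.6] [315.4 154. ]
0.1 [0.582 0.309 0.154] [173.7 168.2] [315.4 150.7]
0.2 [0.582 0.312 0.164] [171.6 167.7] [315.4 147.5]
0.3 [0.582 0.314 0.175] [169.9 167.2] [315.5 144.3]
knob seen top (173.88888888888889, 168.05555555555554)
side proj [255.00576589 225.22807979]
side proj [353.70744717 221.1391077 ]
side proj [254.40192773 197.21400211]
T out 762.0 421.2 222.5 [ 0.4608 -0.3733  0.015 ]
T hole 185.5 420.4 240.8 [ 0.4085 -0.372   0.015 ]
T hole 4.0 422.0 207.5 [ 0.5036 -0.3749  0.015 ]
T hole 18.0 423.5 183.0 [ 0.5738 -0.3781  0.015 ]
S out 1301.0 283.0 353.5 [ 0.4649 -0.3727  0.015 ]
S hole 4.0 331.5 354.0 [ 0.5747 -0.3754  0.015 ]
S hole 199.5 257.8 352.4 [ 0.4076 -0.369   0.015 ]
```

>>> carry_out([
  {"yaw": -0.176, "dz": -0.01},
  {"yaw": -0.176, "dz": -0.01},
  {"yaw": -0.176, "dz": -0.01},
  {"yaw": -0.176, "dz": -0.01},
  {"yaw": -0.176, "dz": -0.01},
  {"yaw": -0.176, "dz": -0.01},
  {"yaw": -0.176, "dz": -0.01},
  {"jaw": 0.06},
])

```text
invalid input at $.moves[0]: expected keys jaw, dx, dy, dz, yaw
```

>>> carry_out([
  {"jaw": 0.06, "dx": 0, "dy": 0, "yaw": -0.176, "dz": -0.01},
  {"jaw": 0.06, "dx": 0, "dy": 0, "yaw": -0.176, "dz": -0.01},
  {"jaw": 0.06, "dx": 0, "dy": 0, "yaw": -0.176, "dz": -0.01},
  {"jaw": 0.06, "dx": 0, "dy": 0, "yaw": -0.176, "dz": -0.01},
  {"jaw": 0.06, "dx": 0, "dy": 0, "yaw": -0.176, "dz": -0.01},
  {"jaw": 0.06, "dx": 0, "dy": 0, "yaw": -0.176, "dz": -0.01},
  {"jaw": 0.06, "dx": 0, "dy": 0, "yaw": -0.176, "dz": -0.01},
])

```text
t: 1.02
tool_pos: [0.2291, -0.5543, 0.2885]
orientation: [-2.155, -2.285, -0.001]
force: [0.0, -0.4, -1.0]
opening: 0.06
gripper_force: 0.0
```

>>> carry_out([
  {"jaw": 0.06, "dx": 0.055, "dy": 0.027, "dz": 0, "yaw": 0},
  {"jaw": 0.06, "dx": 0.055, "dy": 0.027, "dz": 0, "yaw": 0},
  {"jaw": 0.06, "dx": 0.055, "dy": 0.027, "dz": 0, "yaw": 0},
  {"jaw": 0.06, "dx": 0.055, "dy": 0.027, "dz": 0, "yaw": 0},
  {"jaw": 0.06, "dx": 0.055, "dy": 0.027, "dz": 0, "yaw": 0},
  {"jaw": 0.06, "dx": 0.055, "dy": 0.027, "dz": 0, "yaw": 0},
  {"jaw": 0.06, "dx": 0.055, "dy": 0.027, "dz": 0, "yaw": 0},
  {"jaw": 0.06, "dx": 0.055, "dy": 0.027, "dz": 0, "yaw": 0},
])

```text
t: 2.02
tool_pos: [0.4218, -0.1018, 0.2886]
orientation: [2.162, 2.279, 0.0]
force: [0.8, 0.0, -0.4]
opening: 0.0601
gripper_force: 0.0
```

>>> carry_out([
  {"jaw": 0.06, "dx": 0.054, "dy": 0.002, "dz": 0, "yaw": 0},
  {"jaw": 0.06, "dx": 0.054, "dy": 0.002, "dz": 0, "yaw": 0},
  {"jaw": 0.06, "dx": 0.054, "dy": 0.002, "dz": 0, "yaw": 0},
  {"jaw": 0.06, "dx": 0.054, "dy": 0.002, "dz": 0, "yaw": 0},
  {"jaw": 0.06, "dx": 0.054, "dy": 0.002, "dz": 0, "yaw": 0},
  {"jaw": 0.06, "dx": 0.054, "dy": 0.002, "dz": 0, "yaw": 0},
  {"jaw": 0.06, "dx": 0.054, "dy": 0.002, "dz": 0, "yaw": 0},
  {"jaw": 0.06, "dx": 0.0, "dy": 0.05, "dz": 0, "yaw": 0},
])

```text
t: 3.02
tool_pos: [0.4632, 0.2822, 0.289]
orientation: [-2.151, -2.288, -0.002]
force: [0.2, -0.8, 0.2]
opening: 0.0602
gripper_force: 0.0
```

Run:
```python
from h import *
import pickle
m=camera_model("wrist");snap("wrist","w1.png");pickle.dump(m,open("w1.pkl","wb"))
print(proj(m,np.array([.582,.309,.15])))
```

```text
[400.86450572 186.86437821]
```

>>> carry_out([
  {"jaw": 0.06, "dx": 0.01, "dy": 0.04, "dz": 0, "yaw": 0},
  {"jaw": 0.06, "dx": 0.01, "dy": 0.04, "dz": 0, "yaw": 0},
  {"jaw": 0.06, "dx": 0, "dy": 0.04, "dz": 0, "yaw": 0},
  {"jaw": 0.06, "dx": 0, "dy": 0, "dz": 0, "yaw": 0},
])

```text
t: 3.58
tool_pos: [0.5856, 0.3027, 0.2858]
orientation: [-2.163, -2.277, 0.006]
force: [-0.5, 0.3, -0.7]
opening: 0.0597
gripper_force: 0.0
```

Run:
```python
from h import *
import pickle
m=camera_model("wrist");snap("wrist","w2.png");pickle.dump(m,open("w2.pkl","wb"))
print(proj(m,np.array([.582,.309,.15])))
o=np.hstack([cv2.imread("pics/w%d.png"%i) for i in (1,2)]);cv2.imwrite("pics/c2.png",cv2.resize(o,(800,300),interpolation=cv2.INTER_AREA))
```

```text
[275.81573018 200.06680253]
```

View pics/c2.png

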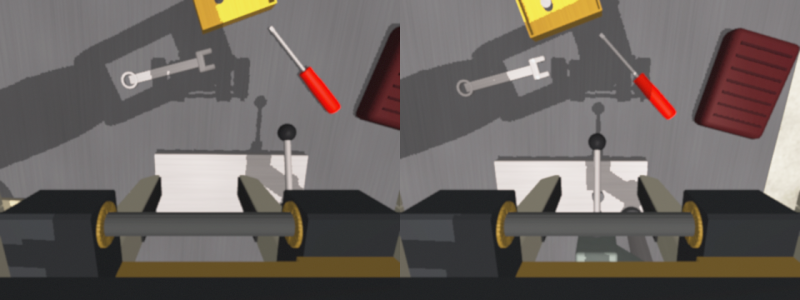

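Both wrist views show the black knob, at about full-image (402,185) and (276,199), close to the predictions.

Run:
```python
from h import *
import pickle
r=[]
for i,(u,v) in ((1,(402,185)),(2,(276,199))):
    m=pickle.load(open(f"w{i}.pkl","rb"));im=cv2.imread(f"pics/w{i}.png")[v-20:v+20,u-20:u+20].max(2)
    n,l,st,c=cv2.connectedComponentsWithStats((im<48).astype(np.uint8))
    k=1+np.argmax(st[1:,4]);print(st[k],c[k]+[u-20,v-20]); r.append(ray(m,*(c[k]+[u-20,v-20])))
p=tri(*r);print(p)
yaw=.0529;d=p[:2]-[.5895,.1672];ys=d@[-np.sin(yaw),np.cos(yaw)];xs=d@[np.cos(yaw),np.sin(yaw)]
print("stand x,y",xs,ys,"q",np.arctan2(p[2]-.19,ys-.038)+np.radians(25),"r",np.hypot(p[2]-.19,ys-.038))
print(read_state()["tool_pos"])
```

```text
[  7   9  25  22 361] [400.56232687 184.27977839]
[  9   8  22  22 299] [275.5083612  197.16722408]
[0.58157947 0.31157125 0.14920417]
stand x,y -0.00027577223105176076 0.14458808791947717 q 0.0707906904303432 r 0.11412852628379443
[0.5844779  0.30294455 0.28672325]
```

>>> carry_out([
  {"jaw": 0.06, "dx": 0.008, "dy": -0.003, "dz": 0.031, "yaw": 0},
  {"jaw": 0.06, "dx": 0, "dy": 0, "dz": 0.031, "yaw": 0},
  {"jaw": 0.06, "dx": 0, "dy": 0, "dz": 0.031, "yaw": 0},
  {"jaw": 0.06, "dx": 0, "dy": 0, "dz": 0.031, "yaw": 0},
  {"jaw": 0.06, "dx": 0, "dy": 0, "dz": 0.032, "yaw": 0},
  {"jaw": 0.06, "dx": 0, "dy": 0, "dz": 0, "yaw": 0},
  {"jaw": 0.02, "dx": 0, "dy": 0, "dz": 0, "yaw": 0},
  {"jaw": 0.02, "dx": 0, "dy": 0, "dz": 0, "yaw": 0},
], grip_force=15)

```text
t: 4.62
tool_pos: [0.5818, 0.3119, 0.1353]
orientation: [2.161, 2.279, 0.005]
force: [-0.8, 0.0, 0.0]
opening: 0.045
gripper_force: 0.0
```

>>> carry_out([
  {"jaw": 0.02, "dx": 0, "dy": 0, "dz": 0.004, "yaw": 0},
  {"jaw": 0.02, "dx": 0, "dy": 0, "dz": 0, "yaw": 0},
  {"jaw": 0.02, "dx": 0, "dy": 0, "dz": 0, "yaw": 0},
  {"jaw": 0.02, "dx": 0, "dy": 0, "dz": 0, "yaw": 0},
])

```text
t: 5.12
tool_pos: [0.5814, 0.3114, 0.1288]
orientation: [2.162, 2.279, 0.002]
force: [5.3, 0.4, -2.4]
opening: 0.0238
gripper_force: 15.0
```

>>> carry_out([
  {"jaw": 0.02, "dx": 0.003, "dy": 0, "dz": -0.0105, "yaw": 0},
  {"jaw": 0.02, "dx": 0.0025, "dy": 0, "dz": -0.011, "yaw": 0},
  {"jaw": 0.02, "dx": 0.001, "dy": 0, "dz": -0.011, "yaw": 0},
  {"jaw": 0.02, "dx": 0, "dy": 0, "dz": -0.011, "yaw": 0},
  {"jaw": 0.02, "dx": -0.001, "dy": 0, "dz": -0.011, "yaw": 0},
  {"jaw": 0.02, "dx": -0.002, "dy": 0, "dz": -0.011, "yaw": 0},
  {"jaw": 0.02, "dx": -0.003, "dy": 0, "dz": -0.0105, "yaw": 0},
  {"jaw": 0.02, "dx": -0.004, "dy": 0, "dz": -0.01, "yaw": 0},
])

```text
t: 6.12
tool_pos: [0.5815, 0.3083, 0.2148]
orientation: [2.161, 2.28, 0.002]
force: [6.2, 2.8, -4.6]
opening: 0.0238
gripper_force: 15.0
```

>>> carry_out([
  {"jaw": 0.02, "dx": 0, "dy": 0, "dz": 0, "yaw": 0},
  {"jaw": 0.02, "dx": 0, "dy": 0, "dz": 0, "yaw": 0},
])

```text
t: 6.38
tool_pos: [0.5816, 0.308, 0.2152]
orientation: [2.161, 2.279, 0.003]
force: [5.5, 2.0, 3.5]
opening: 0.0239
gripper_force: 15.0
```

>>> carry_out([
  {"jaw": 0.06, "dx": 0, "dy": 0, "dz": 0, "yaw": 0},
  {"jaw": 0.06, "dx": 0, "dy": 0, "dz": 0, "yaw": 0},
  {"jaw": 0.06, "dx": 0, "dy": 0, "dz": -0.02, "yaw": 0},
  {"jaw": 0.06, "dx": 0, "dy": 0, "dz": -0.04, "yaw": 0},
  {"jaw": 0.06, "dx": 0, "dy": 0, "dz": -0.04, "yaw": 0},
  {"jaw": 0.06, "dx": 0, "dy": 0, "dz": 0, "yaw": 0},
])

```text
t: 7.12
tool_pos: [0.5825, 0.3086, 0.3213]
orientation: [2.159, 2.277, 0.013]
force: [0.6, 0.8, -0.1]
opening: 0.0602
gripper_force: 0.0
```

Run:
```python
from h import *
m=camera_model("wrist");im=snap("wrist","w3.png");T=camera_model("top");t=snap("top","top1.png")
for q in (.75,.85,.9):
    a=np.radians(-25)+q;y=.038+.11*np.cos(a);k=np.array([.5895-.053*y,.1672+y,.19+.11*np.sin(a)]);print(q,k.round(3),proj(m,k).round(1),proj(T,k).round(1))
u,v=proj(m,k).astype(int)
g=im[v-60:v+40,u-40:u+40].max(2)
n,l,st,c=cv2.connectedComponentsWithStats((g<48).astype(np.uint8))
for i in range(1,n):
    if st[i,4]>60: print(st[i],c[i]+[u-40,v-60])
```

```text
0.75 [0.582 0.31  0.224] [277.1 215.6] [167.1 164.7]
0.85 [0.582 0.306 0.234] [277.2 223.2] [167.7 164.1]
0.9 [0.582 0.304 0.239] [277.2 227.5] [168.2 163.8]
[ 27  37  27  26 438] [276.82648402 216.00913242]
```

>>> carry_out([
  {"jaw": 0.06, "dx": 0, "dy": -0.05, "dz": 0, "yaw": 0},
  {"jaw": 0.06, "dx": 0, "dy": -0.05, "dz": 0, "yaw": 0},
  {"jaw": 0.06, "dx": -0.02, "dy": -0.05, "dz": 0, "yaw": 0},
  {"jaw": 0.06, "dx": -0.06, "dy": 0, "dz": 0, "yaw": 0},
  {"jaw": 0.06, "dx": -0.06, "dy": 0, "dz": 0, "yaw": 0},
  {"jaw": 0.06, "dx": -0.06, "dy": 0, "dz": 0, "yaw": 0},
  {"jaw": 0.06, "dx": -0.06, "dy": 0, "dz": 0, "yaw": 0},
  {"jaw": 0.06, "dx": -0.06, "dy": 0, "dz": 0, "yaw": 0},
])

```text
t: 8.22
tool_pos: [0.4471, -0.0213, 0.3133]
orientation: [-2.16, -2.278, 0.002]
force: [0.9, 0.6, 0.1]
opening: 0.06
gripper_force: 0.0
```

>>> carry_out([
  {"jaw": 0.06, "dx": 0, "dy": 0, "dz": 0, "yaw": -0.185},
  {"jaw": 0.06, "dx": 0, "dy": 0, "dz": 0, "yaw": -0.185},
  {"jaw": 0.06, "dx": 0, "dy": 0, "dz": 0, "yaw": -0.185},
  {"jaw": 0.06, "dx": 0, "dy": 0, "dz": 0, "yaw": -0.185},
  {"jaw": 0.06, "dx": 0, "dy": 0, "dz": 0, "yaw": -0.185},
  {"jaw": 0.06, "dx": 0, "dy": 0, "dz": 0, "yaw": -0.185},
  {"jaw": 0.06, "dx": 0, "dy": 0, "dz": 0, "yaw": -0.185},
  {"jaw": 0.06, "dx": 0, "dy": 0, "dz": 0, "yaw": -0.185},
])

```text
t: 9.22
tool_pos: [0.4473, -0.0195, 0.3131]
orientation: [-0.05, -3.138, -0.001]
force: [0.2, -0.4, -0.5]
opening: 0.0601
gripper_force: 0.0
```

>>> carry_out([
  {"jaw": 0.06, "dx": -0.006, "dy": -0.059, "dz": 0.01, "yaw": 0},
  {"jaw": 0.06, "dx": -0.006, "dy": -0.059, "dz": 0.01, "yaw": 0},
  {"jaw": 0.06, "dx": -0.006, "dy": -0.059, "dz": 0.01, "yaw": 0},
  {"jaw": 0.06, "dx": -0.006, "dy": -0.059, "dz": 0.01, "yaw": 0},
  {"jaw": 0.06, "dx": -0.006, "dy": -0.059, "dz": 0.01, "yaw": 0},
  {"jaw": 0.06, "dx": 0, "dy": 0, "dz": 0, "yaw": 0},
])

```text
t: 9.98
tool_pos: [0.4648, -0.3181, 0.2605]
orientation: [-0.066, -3.135, -0.005]
force: [1.1, 0.7, 0.3]
opening: 0.0595
gripper_force: 0.0
```

Run:
```python
from h import *
import pickle
m=camera_model("wrist");snap("wrist","w4.png");pickle.dump(m,open("w4.pkl","wb"))
for p in ([.409,-.371,.02],[.574,-.377,.02],[.473,-.3735,.017]):print(proj(m,np.array(p)))
```

```text
[234.2401818 147.6872962]
[239.05253432 268.31578337]
[236.3781269  196.84618453]
```

>>> carry_out([
  {"jaw": 0.06, "dx": -0.006, "dy": -0.058, "dz": 0.01, "yaw": 0},
  {"jaw": 0.06, "dx": 0, "dy": 0, "dz": 0.03, "yaw": 0},
  {"jaw": 0.06, "dx": 0, "dy": 0, "dz": 0, "yaw": 0},
])

```text
t: 10.4
tool_pos: [0.4695, -0.3714, 0.2214]
orientation: [-0.058, -3.137, -0.007]
force: [-0.9, -0.3, -0.2]
opening: 0.06
gripper_force: 0.0
```

Run:
```python
from h import *
import pickle
m=camera_model("wrist");snap("wrist","w5.png");pickle.dump(m,open("w5.pkl","wb"))
for p in ([.409,-.371,.02],[.574,-.377,.02],[.473,-.3735,.017]):print(proj(m,np.array(p)))
o=np.hstack([cv2.imread("pics/w%d.png"%i) for i in (4,5)]);cv2.imwrite("pics/c3.png",cv2.resize(o,(800,300),interpolation=cv2.INTER_AREA))
```

```text
[275.82518372 142.46212062]
[276.25881795 275.49696261]
[275.8718895  197.01019774]
```

View pics/c3.png

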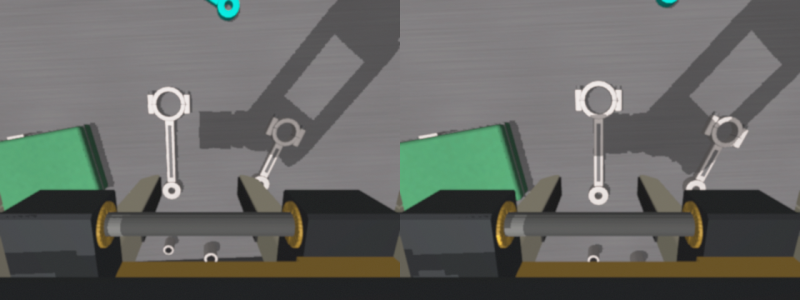

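The wrist views show the bare steel rod (w5: big eye about (277,140), small eye (277,274)), as predicted. Next I'll triangulate the eyes.

Run:
```python
from h import *
import pickle
E={4:((235,146),(241,266)),5:((277,140),(277,274))};r={0:[],1:[]}
for i in (4,5):
    m=pickle.load(open(f"w{i}.pkl","rb"));im=cv2.imread(f"pics/w{i}.png")
    for k,(u,v) in enumerate(E[i]):
        w=34 if k==0 else 18
        g=cv2.cvtColor(im[v-w:v+w,u-w:u+w],cv2.COLOR_BGR2GRAY)
        b=(g>(150)).astype(np.uint8)
        cs,h=cv2.findContours(b,cv2.RETR_CCOMP,cv2.CHAIN_APPROX_NONE)
        hs=[c for c,x in zip(cs,h[0]) if x[3]>=0]
        if not hs: print(i,k,"none");continue
        c=max(hs,key=cv2.contourArea);mm=cv2.moments(c);p=np.array([mm["m10"],mm["m01"]])/mm["m00"]+[u-w,v-w]
        print(i,k,p.round(1),cv2.contourArea(c),onz(m,*p,.02).round(4));r[k].append(ray(m,*p))
for k in r:print(tri(*r[k]).round(4))
s=read_state();print(s["tool_pos"],s["orientation"])
```

```text
4 0 [235.3 145.3] 960.0 [ 0.4061 -0.3694  0.02  ]
4 1 [240.  266.6] 71.0 [ 0.5714 -0.3755  0.02  ]
5 0 [277.4 140. ] 1219.0 [ 0.4064 -0.3691  0.02  ]
5 1 [277.3 273.7] 88.0 [ 0.5716 -0.3756  0.02  ]
[ 0.4062 -0.3691  0.022 ]
[ 0.5716 -0.3756  0.0197]
[ 0.47030672 -0.37182243  0.22362942] [-0.05756447 -3.13883701 -0.00396824]
```

>>> carry_out([
  {"jaw": 0.06, "dx": -0.001, "dy": 0, "dz": 0.045, "yaw": 0},
  {"jaw": 0.06, "dx": 0, "dy": 0, "dz": 0.045, "yaw": 0},
  {"jaw": 0.06, "dx": 0, "dy": 0, "dz": 0.045, "yaw": 0},
  {"jaw": 0.06, "dx": 0, "dy": 0, "dz": 0.045, "yaw": 0},
  {"jaw": 0.06, "dx": 0, "dy": 0, "dz": 0.025, "yaw": 0},
  {"jaw": 0.06, "dx": 0, "dy": 0, "dz": 0.01, "yaw": 0},
  {"jaw": 0.06, "dx": 0, "dy": 0, "dz": 0, "yaw": 0},
], grip_force=40)

```text
t: 11.32
tool_pos: [0.4725, -0.3736, 0.0108]
orientation: [0.058, 3.14, -0.001]
force: [0.2, -0.7, 0.4]
opening: 0.0599
gripper_force: 0.0
```

>>> carry_out([
  {"jaw": 0.06, "dx": 0, "dy": 0.001, "dz": 0.004, "yaw": 0},
  {"jaw": 0.005, "dx": 0, "dy": 0, "dz": 0, "yaw": 0},
  {"jaw": 0.005, "dx": 0, "dy": 0, "dz": 0, "yaw": 0},
  {"jaw": 0.005, "dx": 0, "dy": 0, "dz": 0, "yaw": 0},
  {"jaw": 0.005, "dx": 0, "dy": 0, "dz": 0, "yaw": 0},
  {"jaw": 0.005, "dx": 0, "dy": 0, "dz": 0, "yaw": 0},
])

```text
t: 12.08
tool_pos: [0.4718, -0.3727, 0.0056]
orientation: [-0.06, -3.141, -0.0]
force: [0.1, -0.6, -1.1]
opening: 0.0155
gripper_force: 40.0
```

>>> carry_out([
  {"jaw": 0.005, "dx": 0, "dy": 0, "dz": -0.04, "yaw": 0},
  {"jaw": 0.005, "dx": 0, "dy": 0, "dz": -0.06, "yaw": 0},
  {"jaw": 0.005, "dx": 0.02, "dy": 0.03, "dz": 0, "yaw": -0.045},
  {"jaw": 0.005, "dx": 0.02, "dy": 0.045, "dz": 0, "yaw": -0.045},
  {"jaw": 0.005, "dx": 0.01, "dy": 0.055, "dz": 0, "yaw": 0},
  {"jaw": 0.005, "dx": 0, "dy": 0.055, "dz": 0, "yaw": 0},
  {"jaw": 0.005, "dx": 0, "dy": 0.055, "dz": 0, "yaw": 0},
  {"jaw": 0.005, "dx": 0, "dy": 0.055, "dz": 0, "yaw": 0},
])

```text
t: 13.08
tool_pos: [0.4101, -0.0763, 0.1049]
orientation: [0.081, -3.14, -0.001]
force: [1.5, 0.3, -4.6]
opening: 0.0155
gripper_force: 40.0
```

>>> carry_out([
  {"jaw": 0.005, "dx": 0, "dy": 0.05, "dz": 0, "yaw": 0},
  {"jaw": 0.005, "dx": 0, "dy": 0.055, "dz": 0, "yaw": 0},
  {"jaw": 0.005, "dx": 0, "dy": 0.055, "dz": 0, "yaw": 0},
  {"jaw": 0.005, "dx": 0, "dy": 0.05, "dz": 0, "yaw": 0},
  {"jaw": 0.005, "dx": 0, "dy": 0.024, "dz": 0, "yaw": 0},
  {"jaw": 0.005, "dx": 0, "dy": 0, "dz": 0, "yaw": 0},
])

```text
t: 13.82
tool_pos: [0.3978, 0.1569, 0.1048]
orientation: [0.087, -3.139, 0.0]
force: [-0.6, -0.7, -5.8]
opening: 0.0155
gripper_force: 40.0
```

Run:
```python
from h import *
import pickle
m=camera_model("wrist");snap("wrist","w6.png");snap("side","s6.png");snap("top","t6.png");pickle.dump(m,open("w6.pkl","wb"))
w=cv2.imread("pics/w6.png");s=cv2.resize(cv2.imread("pics/s6.png")[110:240,240:370],None,fx=3,fy=3,interpolation=cv2.INTER_CUBIC)
t=cv2.resize(cv2.imread("pics/t6.png")[120:260,165:270],None,fx=2.2,fy=2.2,interpolation=cv2.INTER_CUBIC)
o=np.zeros((560,790,3),np.uint8);w2=cv2.resize(w,(400,300));o[:300,:400]=w2;o[:390,400:790]=s;o[302:302+250,:231]=t[:250];cv2.imwrite("pics/c4.png",o)
yaw=.0529;ex=np.array([np.cos(yaw),np.sin(yaw)]);ey=np.array([-ex[1],ex[0]]);o=np.array([.5895,.1672])
for x,y in [(-.21,.075),(-.21,-.075),(-.1,.075),(-.1,-.075)]:print(x,y,proj(m,np.r_[o+x*ex+y*ey,.02]).round(1))
print(read_state()["tool_pos"],read_state()["orientation"])
```

```text
-0.21 0.075 [370.  198.7]
-0.21 -0.075 [186.5 198.3]
-0.1 0.075 [361.  318.1]
-0.1 -0.075 [195.1 317.7]
[0.39848335 0.15490267 0.10508351] [ 8.17260953e-02 -3.13940626e+00  1.03873941e-03]
```

View pics/c4.png

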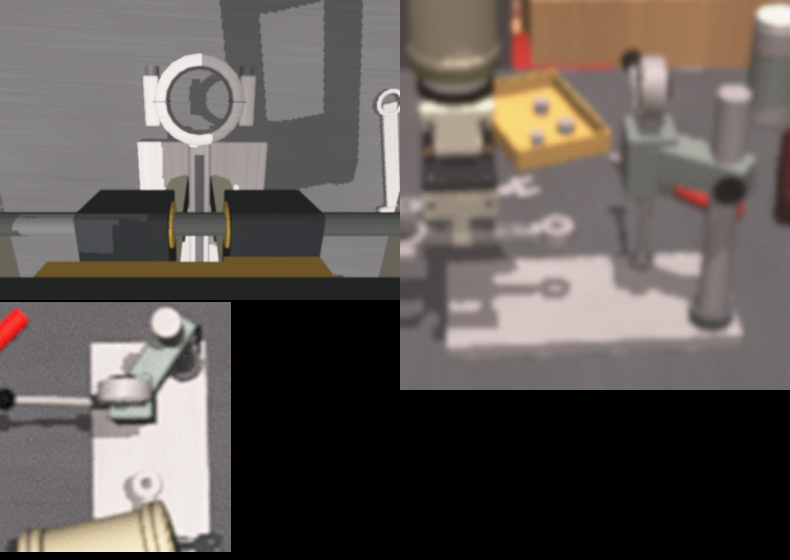

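The wrist view puts the plate's front corners at about (192,199) and (374,197), some 5 px to the right of prediction, so the stand lies about 4 mm more to +y. The rod is held level, the lever is up, and the eye is at top-view (231,340). Next I'll compute these precisely.

Run:
```python
from h import *
import pickle
m=pickle.load(open("w6.pkl","rb"));g=cv2.cvtColor(cv2.imread("pics/w6.png"),cv2.COLOR_BGR2GRAY).astype(float)
for v in (215,235,250):
    r=cv2.GaussianBlur(g,(3,3),0)[v];d=np.diff(r);l=170+np.argmax(d[170:215])+.5;R_=350+np.argmin(d[350:390])+.5
    print(v,l,R_,onz(m,l,v,.02).round(4),onz(m,R_,v,.02).round(4))
for u in (205,215,350,362):
    d=np.diff(g[180:215,u]);v=180+np.argmax(d)+.5;print(u,v,onz(m,u,v,.02).round(4))
T=camera_model("top");t=cv2.imread("pics/t6.png")
gt=cv2.cvtColor(t[325:355,215:247],cv2.COLOR_BGR2GRAY)
print(onz(T,165+146/2.2,120+484/2.2,.119))
gt=cv2.GaussianBlur(cv2.cvtColor(t,cv2.COLOR_BGR2GRAY).astype(float),(3,3),0)
for v in (190,205,220,235):
    d=np.diff(gt[v]);l=195+np.argmax(d[195:225])+.5;r=245+np.argmin(d[245:275])+.5;a=onz(T,l,v,.02);b=onz(T,r,v,.02);print("top",l,r,a.round(4),b.round(4),((a+b)/2).round(4))
```

```text
215 192.5 372.5 [0.3976 0.0859 0.02  ] [0.3894 0.2348 0.02  ]
235 194.5 371.5 [0.415  0.0874 0.02  ] [0.4067 0.2362 0.02  ]
250 194.5 370.5 [0.4284 0.0872 0.02  ] [0.4201 0.2371 0.02  ]
205 197.5 [0.3823 0.0963 0.02  ]
215 197.5 [0.3818 0.1045 0.02  ]
350 198.5 [0.3766 0.2146 0.02  ]
362 198.5 [0.376  0.2244 0.02  ]
[0.13386925 0.14804141 0.119     ]
top 206.5 258.5 [0.5378 0.2422 0.02  ] [0.5416 0.0931 0.02  ] [0.5397 0.1676 0.02  ]
top 206.5 259.5 [0.4948 0.2408 0.02  ] [0.4987 0.089  0.02  ] [0.4967 0.1649 0.02  ]
top 206.5 259.5 [0.4519 0.2395 0.02  ] [0.4558 0.0878 0.02  ] [0.4538 0.1637 0.02  ]
top 217.5 253.5 [0.4099 0.2066 0.02  ] [0.4126 0.1038 0.02  ] [0.4112 0.1552 0.02  ]
```

>>> carry_out([
  {"jaw": 0.005, "dx": 0, "dy": 0.005, "dz": 0.036, "yaw": 0},
  {"jaw": 0.005, "dx": 0, "dy": 0, "dz": 0.035, "yaw": 0},
  {"jaw": 0.005, "dx": 0, "dy": 0, "dz": 0, "yaw": 0},
])

```text
t: 14.35
tool_pos: [0.3957, 0.1588, 0.0318]
orientation: [0.079, -3.134, 0.003]
force: [-0.4, 0.1, -3.7]
opening: 0.0153
gripper_force: 40.0
```

>>> carry_out([
  {"jaw": 0.005, "dx": -0.02, "dy": 0, "dz": 0, "yaw": 0},
  {"jaw": 0.005, "dx": -0.025, "dy": 0, "dz": 0, "yaw": 0},
  {"jaw": 0.005, "dx": -0.025, "dy": 0, "dz": 0, "yaw": 0},
  {"jaw": 0.005, "dx": -0.02, "dy": 0, "dz": 0, "yaw": 0},
  {"jaw": 0.005, "dx": 0, "dy": 0, "dz": 0, "yaw": 0},
  {"jaw": 0.005, "dx": 0, "dy": 0, "dz": 0, "yaw": 0},
])

```text
t: 15.1
tool_pos: [0.4884, 0.1649, 0.0354]
orientation: [-0.081, 3.141, 0.0]
force: [0.0, -0.2, -6.0]
opening: 0.0157
gripper_force: 40.0
```

>>> carry_out([
  {"jaw": 0.005, "dx": 0, "dy": 0, "dz": 0.005, "yaw": 0},
  {"jaw": 0.005, "dx": 0, "dy": 0, "dz": 0.004, "yaw": 0},
  {"jaw": 0.005, "dx": 0, "dy": 0, "dz": 0, "yaw": 0},
  {"jaw": 0.005, "dx": 0, "dy": 0, "dz": 0, "yaw": 0},
])

```text
t: 15.6
tool_pos: [0.4882, 0.1653, 0.0256]
orientation: [0.082, -3.14, 0.0]
force: [-1.4, -1.1, -2.5]
opening: 0.0153
gripper_force: 40.0
```

Run:
```python
from h import *
s=snap("side","s7.png");S=camera_model("side")
for p in ([.589,.170,.0635],[.589,.170,.04],[.589,.170,.02]):print(proj(S,np.array(p)).round(1))
cv2.imwrite("pics/c5.png",cv2.resize(s[140:230,255:375,::-1],None,fx=6,fy=6,interpolation=cv2.INTER_CUBIC))
```

```text
[319.4 196.7]
[319.  202.6]
[318.7 207.6]
```

View pics/c5.png

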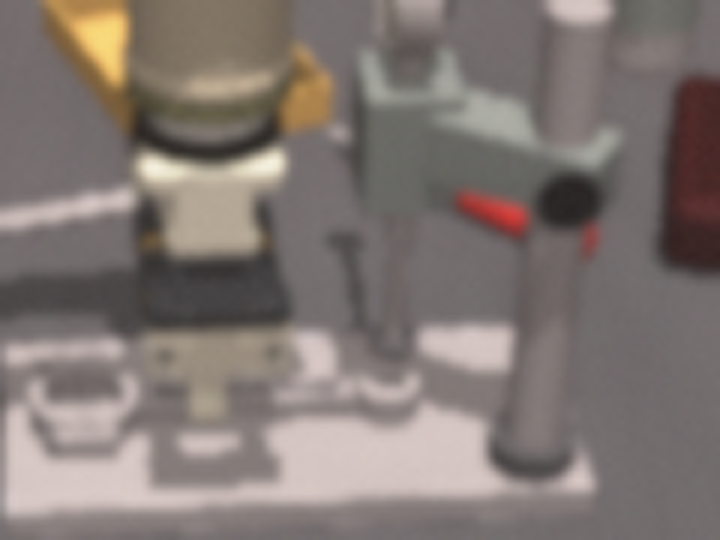

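The side view shows the small eye (crop (390,385)) directly below the foot (393,352), aligned in x within about 1 mm. I'll release it now.

>>> carry_out([
  {"jaw": 0.045, "dx": 0, "dy": 0, "dz": 0, "yaw": 0},
  {"jaw": 0.045, "dx": 0, "dy": 0, "dz": 0, "yaw": 0},
  {"jaw": 0.045, "dx": 0, "dy": 0, "dz": 0, "yaw": 0},
  {"jaw": 0.045, "dx": 0, "dy": 0, "dz": -0.02, "yaw": 0},
  {"jaw": 0.045, "dx": 0.02, "dy": 0, "dz": -0.04, "yaw": 0},
  {"jaw": 0.045, "dx": 0.05, "dy": 0, "dz": -0.02, "yaw": 0},
  {"jaw": 0.045, "dx": 0.05, "dy": 0, "dz": 0, "yaw": 0},
  {"jaw": 0.045, "dx": 0, "dy": 0, "dz": 0, "yaw": 0},
])

```text
t: 16.65
tool_pos: [0.3659, 0.1589, 0.1051]
orientation: [0.084, -3.14, -0.0]
force: [0.1, 0.5, 0.6]
opening: 0.0452
gripper_force: 0.0
```

Run:
```python
from h import *
m=camera_model("wrist");w=snap("wrist","w8.png");s=snap("side","s8.png")
# big eye hole in wrist
o=np.zeros((480,790,3),np.uint8);o[:300,:400]=cv2.resize(w[...,::-1],(400,300));o[:480,400:790]=cv2.resize(s[155:235,290:355,::-1],None,fx=6,fy=6,interpolation=cv2.INTER_CUBIC);cv2.imwrite("pics/c6.png",o)
B=np.r_[np.array([.589,.170])-.165*np.array([.9986,.053]),.04];print("expected big eye",B,proj(m,B))
g=cv2.cvtColor(w,cv2.COLOR_RGB2GRAY)
c=cv2.HoughCircles(g,cv2.HOUGH_GRADIENT,1,40,param1=120,param2=25,minRadius=25,maxRadius=70)
if c is not None:
  for u,v,r in c[0][:5]:print(u,v,r,onz(m,u,v,.04).round(4))
```

```text
expected big eye [0.424231 0.161255 0.04    ] [277.14650685 294.96859693]
278.5 297.5 37.7 [0.4265 0.1625 0.04  ]
```

View pics/c6.png

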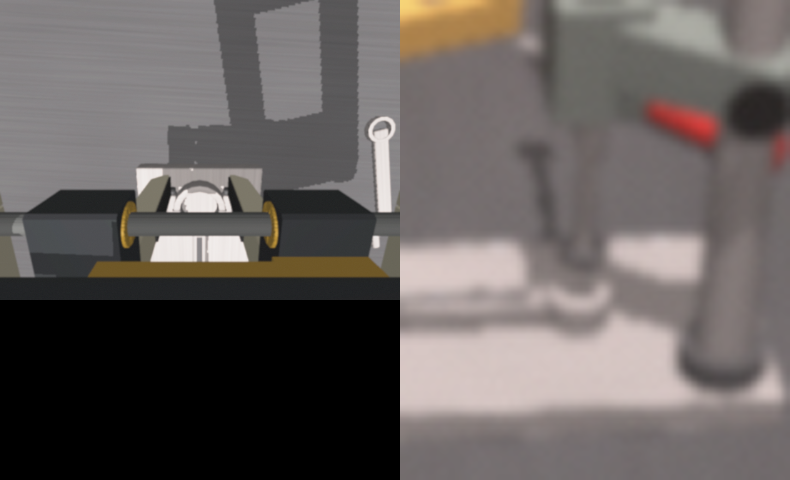

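The rod lies flat and released, with its big eye within 2.5 mm of where it should be and its small eye under the foot. I'll go back to the knob.

>>> carry_out([
  {"jaw": 0.06, "dx": 0, "dy": 0, "dz": -0.027, "yaw": 0.174},
  {"jaw": 0.06, "dx": 0, "dy": 0, "dz": -0.027, "yaw": 0.174},
  {"jaw": 0.06, "dx": 0, "dy": 0, "dz": -0.027, "yaw": 0.174},
  {"jaw": 0.06, "dx": 0, "dy": 0, "dz": -0.027, "yaw": 0.174},
  {"jaw": 0.06, "dx": 0, "dy": 0, "dz": -0.027, "yaw": 0.174},
  {"jaw": 0.06, "dx": 0, "dy": 0, "dz": -0.027, "yaw": 0.174},
  {"jaw": 0.06, "dx": 0, "dy": 0, "dz": -0.027, "yaw": 0.174},
  {"jaw": 0.06, "dx": 0, "dy": 0, "dz": -0.027, "yaw": 0.174},
])

```text
t: 17.75
tool_pos: [0.3701, 0.1591, 0.3229]
orientation: [1.958, 2.456, 0.001]
force: [0.4, 0.2, -0.2]
opening: 0.06
gripper_force: 0.0
```

>>> carry_out([
  {"jaw": 0.06, "dx": 0, "dy": 0, "dz": 0, "yaw": 0.17},
  {"jaw": 0.06, "dx": 0.05, "dy": 0, "dz": 0, "yaw": 0},
  {"jaw": 0.06, "dx": 0.05, "dy": 0, "dz": 0, "yaw": 0},
  {"jaw": 0.06, "dx": 0.05, "dy": 0.02, "dz": 0, "yaw": 0},
  {"jaw": 0.06, "dx": 0, "dy": 0.055, "dz": 0, "yaw": 0},
  {"jaw": 0.06, "dx": 0, "dy": 0.055, "dz": 0, "yaw": 0},
  {"jaw": 0.06, "dx": 0, "dy": 0.055, "dz": 0, "yaw": 0},
  {"jaw": 0.06, "dx": 0, "dy": 0, "dz": 0, "yaw": 0},
])

```text
t: 18.75
tool_pos: [0.548, 0.3193, 0.3165]
orientation: [-2.155, -2.284, 0.009]
force: [-1.1, -0.3, -0.3]
opening: 0.06
gripper_force: 0.0
```

>>> carry_out([
  {"jaw": 0.06, "dx": -0.013, "dy": 0.033, "dz": 0, "yaw": 0},
  {"jaw": 0.06, "dx": 0, "dy": 0, "dz": 0.035, "yaw": 0},
  {"jaw": 0.06, "dx": 0, "dy": 0, "dz": 0.035, "yaw": 0},
  {"jaw": 0.06, "dx": 0, "dy": 0, "dz": 0.03, "yaw": 0},
  {"jaw": 0.06, "dx": 0, "dy": 0, "dz": 0, "yaw": 0},
  {"jaw": 0.06, "dx": 0, "dy": 0, "dz": 0, "yaw": 0},
], grip_force=15)

```text
t: 19.5
tool_pos: [0.5787, 0.3095, 0.2234]
orientation: [2.152, 2.288, 0.003]
force: [0.5, -0.1, 0.6]
opening: 0.0599
gripper_force: 0.0
```

>>> carry_out([
  {"jaw": 0.06, "dx": -0.001, "dy": 0.003, "dz": 0.008, "yaw": 0},
  {"jaw": 0.06, "dx": 0, "dy": 0, "dz": 0, "yaw": 0},
  {"jaw": 0.02, "dx": 0, "dy": 0, "dz": 0, "yaw": 0},
  {"jaw": 0.02, "dx": 0, "dy": 0, "dz": 0, "yaw": 0},
  {"jaw": 0.02, "dx": 0, "dy": 0, "dz": 0, "yaw": 0},
  {"jaw": 0.02, "dx": 0, "dy": 0, "dz": 0, "yaw": 0},
  {"jaw": 0.02, "dx": 0, "dy": 0, "dz": 0, "yaw": 0},
])

```text
t: 20.38
tool_pos: [0.5816, 0.3083, 0.2138]
orientation: [2.152, 2.287, 0.002]
force: [4.5, 0.8, -1.1]
opening: 0.0242
gripper_force: 15.0
```

>>> carry_out([
  {"jaw": 0.02, "dx": 0.0025, "dy": 0, "dz": 0.0055, "yaw": 0},
  {"jaw": 0.02, "dx": 0.002, "dy": 0, "dz": 0.0055, "yaw": 0},
  {"jaw": 0.02, "dx": 0.0015, "dy": 0, "dz": 0.006, "yaw": 0},
  {"jaw": 0.02, "dx": 0.0015, "dy": 0, "dz": 0.0055, "yaw": 0},
  {"jaw": 0.02, "dx": 0.001, "dy": 0, "dz": 0.006, "yaw": 0},
  {"jaw": 0.02, "dx": 0.0005, "dy": 0, "dz": 0.006, "yaw": 0},
  {"jaw": 0.02, "dx": 0.0005, "dy": 0, "dz": 0.006, "yaw": 0},
  {"jaw": 0.02, "dx": 0, "dy": 0, "dz": 0.0055, "yaw": 0},
])

```text
t: 21.38
tool_pos: [0.5811, 0.318, 0.1678]
orientation: [2.152, 2.287, 0.002]
force: [6.1, -1.0, 3.8]
opening: 0.024
gripper_force: 15.0
```

>>> carry_out([
  {"jaw": 0.02, "dx": 0, "dy": 0, "dz": 0.001, "yaw": 0},
  {"jaw": 0.02, "dx": 0, "dy": 0, "dz": 0.001, "yaw": 0},
])

```text
t: 21.62
tool_pos: [0.5811, 0.3179, 0.1659]
orientation: [2.152, 2.287, 0.002]
force: [5.7, -1.2, 3.0]
opening: 0.0237
gripper_force: 15.0
```

>>> carry_out([
  {"jaw": 0.02, "dx": 0, "dy": 0, "dz": 0.0015, "yaw": 0},
  {"jaw": 0.02, "dx": 0, "dy": 0, "dz": 0.0015, "yaw": 0},
])

```text
t: 21.88
tool_pos: [0.5811, 0.3179, 0.1631]
orientation: [2.152, 2.287, 0.002]
force: [5.0, -1.8, 4.3]
opening: 0.0238
gripper_force: 15.0
```

>>> carry_out([
  {"jaw": 0.02, "dx": 0, "dy": 0, "dz": 0.0015, "yaw": 0},
  {"jaw": 0.02, "dx": 0, "dy": 0, "dz": 0.0015, "yaw": 0},
])

```text
t: 22.12
tool_pos: [0.5811, 0.3178, 0.1601]
orientation: [2.152, 2.287, 0.002]
force: [5.2, -3.0, 5.1]
opening: 0.0236
gripper_force: 15.0
```

>>> carry_out([
  {"jaw": 0.02, "dx": 0, "dy": 0, "dz": 0.0015, "yaw": 0},
  {"jaw": 0.02, "dx": -0.001, "dy": 0, "dz": 0.0015, "yaw": 0},
  {"jaw": 0.02, "dx": 0, "dy": 0, "dz": 0.0015, "yaw": 0},
  {"jaw": 0.02, "dx": 0, "dy": 0, "dz": 0, "yaw": 0},
])

```text
t: 22.62
tool_pos: [0.5811, 0.3173, 0.1555]
orientation: [2.152, 2.288, 0.003]
force: [6.6, 0.6, 1.8]
opening: 0.0242
gripper_force: 15.0
```

Run:
```python
from h import *
s=snap("side","s9.png");cv2.imwrite("pics/c7.png",cv2.resize(s[150:225,280:360,::-1],None,fx=7,fy=7,interpolation=cv2.INTER_CUBIC))
```

```text
(no output)
```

View pics/c7.png

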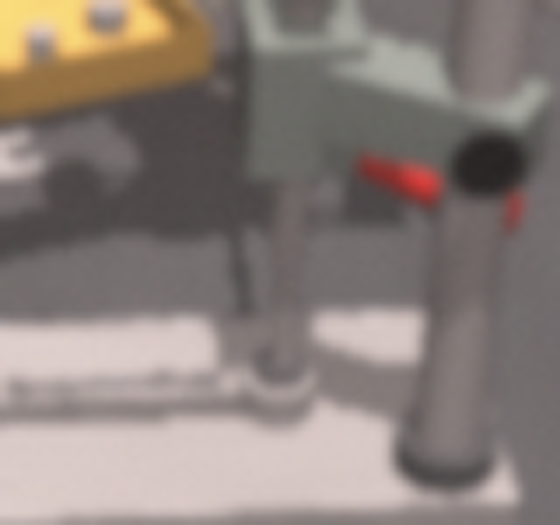

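The foot now rests on the small eye (crop (283,370) over (280,390)). Next I'll open the fingers and retreat.

>>> carry_out([
  {"jaw": 0.06, "dx": 0, "dy": 0, "dz": 0, "yaw": 0},
  {"jaw": 0.06, "dx": 0, "dy": 0, "dz": 0, "yaw": 0},
  {"jaw": 0.06, "dx": 0, "dy": 0, "dz": 0, "yaw": 0},
  {"jaw": 0.06, "dx": 0, "dy": 0, "dz": -0.03, "yaw": 0},
  {"jaw": 0.06, "dx": 0, "dy": 0, "dz": -0.05, "yaw": 0},
  {"jaw": 0.06, "dx": 0, "dy": 0, "dz": -0.05, "yaw": 0},
  {"jaw": 0.06, "dx": 0, "dy": 0, "dz": 0, "yaw": 0},
  {"jaw": 0.06, "dx": 0, "dy": 0, "dz": 0, "yaw": 0},
])

```text
t: 23.68
tool_pos: [0.5802, 0.3168, 0.2846]
orientation: [-2.152, -2.288, 0.001]
force: [-0.2, -0.0, -1.1]
opening: 0.0598
gripper_force: 0.0
```

Run:
```python
from h import *
m=camera_model("wrist");im=snap("wrist","w9.png")
for q in (.2,.3,.4,.45,.5):
    a=np.radians(-25)+q;y=.038+.11*np.cos(a);k=np.array([.589-.053*y,.170+y,.19+.11*np.sin(a)]);print(q,k.round(3),proj(m,k).round(1))
u,v=proj(m,k).astype(int)
g=im[v-40:v+40,u-40:u+40].max(2)
n,l,st,c=cv2.connectedComponentsWithStats((g<48).astype(np.uint8))
for i in range(1,n):
    if st[i,4]>60: print(st[i],c[i]+[u-40,v-40], "bbox ctr",st[i,0]+st[i,2]/2+u-40,st[i,1]+st[i,3]/2+v-40)
```

```text
0.2 [0.581 0.315 0.164] [279.7 212.3]
0.3 [0.581 0.317 0.175] [279.8 213. ]
0.4 [0.581 0.318 0.186] [279.8 215.1]
0.45 [0.581 0.318 0.192] [279.8 216.6]
0.5 [0.581 0.318 0.197] [279.9 218.5]
[ 29  22  25  24 349] [279.91117479 211.30372493] bbox ctr 280.5 212.0
```

```bash
python3 -c "
from plant import *
print(close_job())"
```

```text
the job is handed in; nothing more can be done
None
```

The job is handed in, with no verdict returned: the long rod lies flat on the plate and let go of, its small eye under the foot to within about 3 mm, and the foot rests on it with the lever at about 0.3 rad, estimated from arm positions and pictures (foot force not measured).

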